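Queue the tape samples for the peel tester in their order

TASK

Move the four rolls of tape from the white rack on to the blue rack, keeping their order: counted from the orange end stop of each rack, the first roll must stay first, the second second, and so on, because the test record lists them only by place. Lower each roll over its spindle until it lies flat on the flange, without dropping it from a height, and leave the bottle, the mouse and the hand roller where they are.

Things in the scene. Friction and masses are not known exactly. Their poses are not given: they have to be found in the camera images.
- roll_blue: Loose roll of blue tape on a brown cardboard core: ring 56 mm outside, 26 mm hole, 25 mm high, about 60 g, lying flat (axis upright) on a spindle of the white rack. Origin at the centre of its underside, z along its axis. To be gripped across the outside, fingers on the two long sides of the rack (only 12 mm between neighbours in the row)
- roll_green: Loose roll of green tape on a brown cardboard core: ring 56 mm outside, 26 mm hole, 25 mm high, about 60 g, lying flat (axis upright) on a spindle of the white rack. Origin at the centre of its underside, z along its axis. To be gripped across the outside, fingers on the two long sides of the rack (only 12 mm between neighbours in the row)
- roll_yellow: Loose roll of yellow tape on a brown cardboard core: ring 56 mm outside, 26 mm hole, 25 mm high, about 60 g, lying flat (axis upright) on a spindle of the white rack. Origin at the centre of its underside, z along its axis. To be gripped across the outside, fingers on the two long sides of the rack (only 12 mm between neighbours in the row)
- roll_black: Loose roll of black tape on a brown cardboard core: ring 56 mm outside, 26 mm hole, 25 mm high, about 60 g, lying flat (axis upright) on a spindle of the white rack. Origin at the centre of its underside, z along its axis. To be gripped across the outside, fingers on the two long sides of the rack (only 12 mm between neighbours in the row)
- spindle_blue: Fixed spindle of the white rack on which the blue roll lies at the start (it tells the blue roll's first place and stays there): grey flange 64 mm across, 4 mm thick, and a steel pin 12 mm thick, 22 mm above the flange. Origin at the centre of the flange's underside, 12 mm above the bench; axes parallel to the rack's
- spindle_green: Fixed spindle of the white rack on which the green roll lies at the start (it tells the green roll's first place and stays there): grey flange 64 mm across, 4 mm thick, and a steel pin 12 mm thick, 22 mm above the flange. Origin at the centre of the flange's underside, 12 mm above the bench; axes parallel to the rack's
- spindle_yellow: Fixed spindle of the white rack on which the yellow roll lies at the start (it tells the yellow roll's first place and stays there): grey flange 64 mm across, 4 mm thick, and a steel pin 12 mm thick, 22 mm above the flange. Origin at the centre of the flange's underside, 12 mm above the bench; axes parallel to the rack's
- spindle_black: Fixed spindle of the white rack on which the black roll lies at the start (it tells the black roll's first place and stays there): grey flange 64 mm across, 4 mm thick, and a steel pin 12 mm thick, 22 mm above the flange. Origin at the centre of the flange's underside, 12 mm above the bench; axes parallel to the rack's
- white_rack: White rack, full at the start: fixed rail, 76 x 292 mm, top 12 mm above bench; orange end stop (12 mm thick, 44 mm high) at its +y end. Origin on bench, mid-row; y along the row to the orange stop, z up. Spindle axes at x = 0, y = -102, -34, 34, 102 mm; each spindle is listed by itself
- blue_rack: Blue rack, empty at the start: fixed rail, 76 x 292 mm, top 12 mm above bench; orange end stop (12 mm thick, 44 mm high) at its +y end. Origin on bench, mid-row; y along the row to the orange stop, z up. Spindle axes at x = 0, y = -102, -34, 34, 102 mm, each with a 64 mm grey flange (rolls rest on it, 16 mm above bench) and 12 mm pin (tip at 38 mm). A roll keeps its y of the white rack
- bottle: Bystander: small amber bottle with black cap, 46 mm across, 85 mm high; origin at the centre of its underside
- mouse: Bystander: black computer mouse, 105 x 60 x 31 mm, on a thin red mat; origin at the centre of its underside
- press_roller: Bystander: hand roller about 205 mm long with a black 44 mm wheel and a wooden grip lying along its own x; origin on the bench under its middle

How it is judged:
By the outcome, as a careful person would: the job done as asked, in the order asked, and still so for the second after the job is handed in, with the robot touching nothing.
It also fails if it takes over 91 s, if anything falls off the work surface, if the arm or the gripper's body presses on something with over 40 N, if the wrist force passes 120 N, or if a joint passes its speed limit or range.

ROBOT

A 6-joint arm with a two-finger parallel gripper is mounted at the origin on the work surface. World frame = base frame: x ahead of the robot, y to its left, z up, the work surface at z = 0. Lengths are in m, angles in degrees, forces in N, time in s.
With the tool pointing down it reaches from about 0.4 to 0.825 m from the base axis. Payload 7 kg.
Tool frame: the origin (TCP) lies at the very end of the fingers, on their centre line; the grasp point (between the pads) lies 19 mm behind it; z points along the fingers, y is the line along which they close (so a half turn about z gives the same grasp; the last joint's range is limited). The gripper opens to 88 mm and grips with 3 to 60 N. Pads are 19 mm wide; open, the fingers measure 130 mm over their backs; the gripper's body (78 mm by 193 mm) begins 47 mm behind the grasp point.
Start: joints at [83.371, 20.546, 0.682, 0, -70.136, -16.507], TCP at [0.265, 0.621, 0.227] pointing down, gripper open.
Joint ranges: [-176.03, 176.03], [-82.01, 121.73], [-58.28, 71.71], [-173.87, 95.51], [-174.79, -0.11], [-173.66, 173.66]. Speed limits (degrees/s): [136.94, 136.94, 172.46, 180, 180, 180].

INTERFACE

Orientations are given as [roll, pitch, yaw] about the fixed x, y, z axes, in that order (R = Rz(yaw) Ry(pitch) Rx(roll)).
In Python, from plant import r gives the robot as it stands. The module is installed in compiled form; this text tells all that it offers.
- The arm moves only by the tool jog_arm, never from a script. Its arguments are lists of equal length, an entry for each row: "travel": the shift along the tool's x, y, z each as a share of 50 cm, from -1 to 1, a list of three; "dr": the turn, a rotation vector about the tool's x, y, z each as a share of 360 degrees, from -1 to 1, a list of three; "claw": the opening, from 0 (shut) to 1 (fully open). A call has exactly 10 rows; each row is the pose to reach, as a shift and turn from the pose commanded when the call began, along the tool's axes at that moment, turning the shorter way round; what a row does not reach only later rows make up. A row lasts 1/8 s, in which the tool goes at most 62.5 mm and 10.7 degrees, less where a joint would pass 70% of its speed; a pose out of reach is approached as far as the arm can. A call with a number of a shift or a turn outside -1 to 1 is refused whole. A call with a gripper value outside its range is refused whole. The fingers move at their own pace and stop on an object; "newtons" is the grip in N (left out, the last holds). Time passes only in rows, so rows that repeat a pose let the fingers close, or fill a call up. It gives the time, the measured TCP pose, the force, the opening and the grip force at its end, in the units of the state.
- r.get_state(): the state, without advancing time (a new reading comes with each control period).
- r.capture(name): name is "scene" or "top" or "wrist"; returns a dict with "pixels" (400x640x3 uint8, red, green, blue), "range_z" (400x640 float32, m along the optical axis (not along the pixel's ray), 0 where there is no reading), "fx", "fy", "cx", "cy" (pixels), "position" and "attitude" of the camera in the world; the wrist camera has in their place "hand_eye" (4x4, takes a point from camera to tool coordinates, whose origin is the TCP and whose axes are the flange's). Camera axes: x right, y up, looking along -z (the intrinsics and any distortion apply to the point x, -y, -z); pixel columns grow to the right and rows downward; lengths in m; the calibration is good to about 2 mm. A picture is of the moment at which its call begins: read the wrist's pose just before it.
- r.close_job(): hands the job in; it is judged then, once.
Trained networks look in the newest picture that a camera, given by its name, has taken for a name from the list of things; names that differ only in an ending like _2 or _b are one class to them, and where a whole thing is asked for, a point or a joint stands for the part that bears it (a point fixed in the world has none). Each returns a list of dicts, best first, with "conf" (0 to 1); they miss things now and then, are a little off and sometimes report something else, mostly with a low value. They report only what shows in the picture. A call takes as long as a camera call.
- r.boxes_of(name, camera): "extent" ([left, top, right, bottom] in pixels, round what is visible of it).
- r.regions_of(name, camera): "pixels" (400x640 bool, what is visible of it) and "extent" ([left, top, right, bottom] in pixels, round what is visible of it).
- r.tip_of(name, camera): "at" ([column, row] in pixels: a listed point, or the origin of a listed thing).
The state is a dict: "time_s": time; "joints": joint angles; "qd": joint speeds; "joint_torque": joint torques, N m; "tcp_pos": TCP position; "eef_rot": TCP orientation; "contact_force": force on the tool from outside, world axes, zero at the start; "moment": the same for the moment, N m; "gripper_width": finger opening in m; "gripper_force": force on a finger pad.
Only numpy, scipy, OpenCV 4.12 (cv2) and the standard library are available. Lean on these libraries where they do the work, as an engineer would, in place of code of your own. Each camera call takes 0.05 s, during which the arm holds its last target. There are 200 camera calls.

## Working session

There is one attempt and no reset: what is moved stays moved. The work goes in short steps, Python scripts to look and compute and a tool call to move; the robot and the scene stay as the last step left them, time stands still between calls to the robot, and variables do not carry over. Pictures are saved under pics/ and viewed, at most 14 in all, crops included, and the job is handed in when it is done.

Besides the shell and the picture viewer there is one more tool, called after "Request:" as name(argument=value, ...), one argument or row to a line, values as JSON. jog_arm: Moves the arm, as the interface text tells. Its arguments: {"type":"object","properties":{"travel":{"type":"array"},"dr":{"type":"array"},"claw":{"type":"array"},"newtons":{"type":"number"}},"required":["travel","dr","claw"]}

```bash
mkdir -p pics; cat > h.py <<'E'
import numpy as np,cv2
from plant import r
def save(c,n): cv2.imwrite('pics/'+n,c['pixels'][:,:,::-1])
E
python3 - <<'E'
from h import *
s=r.get_state();print(s['tcp_pos'],s['eef_rot'],s['gripper_width'],s['time_s'])
for n in('top','scene'):
    c=r.capture(n);save(c,n+'1.png');np.savez(n+'1.npz',**c)
    print(n,c['fx'],c['cx'],c['cy'],c['position'],c['attitude'],[k for k in c])
E
```

```text
[0.26501461 0.62023051 0.22561292] [ 1.79903389e+02 -7.68868838e-03 -2.31413550e+01] 0.08776023583753288 0.0
top 434.9972070736734 323.57551361105106 198.7906751256447 [ 0.35910797 -0.00930687  1.32486417] [ 12.60631692   0.1047533  -90.85167745] ['pixels', 'range_z', 'fx', 'fy', 'cx', 'cy', 'position', 'attitude']
scene 384.605453712986 314.42106147492586 192.50682130365806 [ 1.48213923 -0.73764474  0.73011263] [ 5.93132884e+01 -4.77933914e-02  4.94179595e+01] ['pixels', 'range_z', 'fx', 'fy', 'cx', 'cy', 'position', 'attitude']
```

View pics/top1.png

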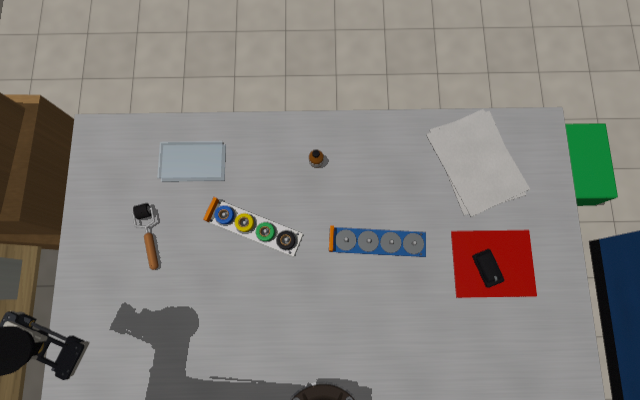

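View pics/scene1.png

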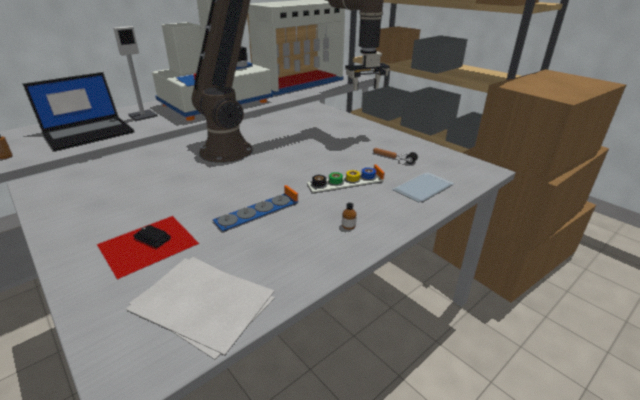

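The top view shows the white rack with its orange stop at (210,210), then blue (224,214), yellow (245,222), green (265,231) and black (287,240). The empty blue rack has its stop at (332,240) and flanges from (346,240) to (413,243). The scene view agrees with this.

```bash
cat >> h.py <<'E'
from scipy.spatial.transform import Rotation as R
def eul(a): return R.from_euler('xyz',a,degrees=True).as_matrix()
def campose(c,s=None):
    if 'hand_eye' in c:
        T=np.eye(4);T[:3,:3]=eul(s['eef_rot']);T[:3,3]=s['tcp_pos'];T=T@c['hand_eye'];return T[:3,:3],T[:3,3]
    return eul(c['attitude']),np.array(c['position'])
def onplane(c,uv,z,s=None):
    M,p=campose(c,s);uv=np.atleast_2d(uv).astype(float)
    d=np.c_[(uv[:,0]-c['cx'])/c['fx'],-(uv[:,1]-c['cy'])/c['fy'],-np.ones(len(uv))]@M.T
    return p+d*((z-p[2])/d[:,2])[:,None]
def cloud(c,s=None):
    M,p=campose(c,s);v,u=np.mgrid[:400,:640];z=c['range_z']
    return np.stack([(u-c['cx'])/c['fx']*z,-(v-c['cy'])/c['fy']*z,-z],-1)@M.T+p
E
python3 - <<'E'
from h import *
c=r.capture('top');P=cloud(c)
for n in['roll_blue','roll_yellow','roll_green','roll_black','white_rack','blue_rack','bottle','press_roller','mouse']:
    g=r.regions_of(n,'top')
    for q in g[:2]:
        m=q['pixels'];e=q['extent'];h={'r':.041}.get(n[0],.012)
        if 'roll_'==n[:5]:
            w=onplane(c,[(e[0]+e[2]-1)/2,(e[1]+e[3]-1)/2],h)[0]
        else: w=np.median(P[m],0)
        print(n,round(q['conf'],2),np.round(e),w.round(4),np.median(P[m],0).round(3))
    t=r.tip_of(n,'top')
    if t: print('  tip',np.round(t[0]['at'],1),onplane(c,t[0]['at'],.016 if n[:4]=='roll' else 0)[0].round(4))
# flanges / rails
bl=onplane(c,[[346,240],[369,241],[391,242],[413.5,243]],.016);print(bl.round(3))
w=r.capture('wrist');print(w['hand_eye'].round(4),w['fx'])
E
```

```text
roll_blue 0.65 [218. 206. 231. 225.] [0.6017 0.2874 0.041 ] [0.605 0.288 0.04 ]
roll_blue 0.31 [130. 203. 157. 272.] [0.5375 0.5258 0.041 ] [0.574 0.522 0.025]
  tip [229.1 217.3] [0.5983 0.2782 0.016 ]
roll_yellow 0.39 [329. 228. 426. 259.] [ 0.5104 -0.1673  0.041 ] [ 0.517 -0.169  0.015]
  tip [246.3 221.2] [0.5854 0.2254 0.016 ]
roll_green 0.67 [254. 221. 274. 242.] [0.5511 0.1694 0.041 ] [0.552 0.17  0.041]
  tip [263.2 231.3] [0.5536 0.1734 0.016 ]
roll_black 0.62 [279. 231. 294. 248.] [0.5264 0.1007 0.041 ] [0.524 0.105 0.04 ]
  tip [286.1 241.6] [0.5212 0.1038 0.016 ]
white_rack 0.58 [206. 201. 301. 258.] [0.568  0.2136 0.0129] [0.568 0.214 0.013]
  tip [255.1 228.8] [0.5641 0.2006 0.    ]
  tip [383.  242.6] [ 0.5157 -0.1906  0.    ]
bottle 0.63 [307. 150. 325. 167.] [0.7696 0.01   0.056 ] [0.77  0.01  0.056]
bottle 0.22 [278. 232. 294. 251.] [0.5244 0.105  0.0406] [0.524 0.105 0.041]
  tip [317.2 160.7] [0.78   0.0072 0.    ]
press_roller 0.75 [131. 198. 159. 272.] [0.5751 0.5227 0.0243] [0.575 0.523 0.024]
press_roller 0.75 [218. 207. 233. 225.] [0.6031 0.2913 0.0392] [0.603 0.291 0.039]
  tip [151.1 229.8] [0.5658 0.5203 0.    ]
mouse 0.83 [472. 246. 502. 287.] [ 0.4333 -0.4932  0.0284] [ 0.433 -0.493  0.028]
mouse 0.17 [218. 208. 234. 223.] [0.6058 0.29   0.0392] [0.606 0.29  0.039]
  tip [486.2 267.6] [ 0.4356 -0.4979  0.    ]
[[ 0.523 -0.077  0.016]
 [ 0.519 -0.146  0.016]
 [ 0.515 -0.213  0.016]
 [ 0.511 -0.28   0.016]]
[[ 9.000e-04  9.508e-01  3.098e-01  8.560e-02]
 [ 1.000e+00 -9.000e-04  1.000e-04  2.000e-04]
 [ 3.000e-04  3.098e-01 -9.508e-01 -1.587e-01]
 [ 0.000e+00  0.000e+00  0.000e+00  1.000e+00]] 306.96303358807216
```

Request:
jog_arm(
  travel=[
    [0.87,0.54,-0.05],
    [0.87,0.54,-0.05],
    [0.87,0.54,-0.05],
    [0.87,0.54,-0.05],
    [0.87,0.54,-0.05],
    [0.87,0.54,-0.05],
    [0.87,0.54,-0.05],
    [0.87,0.54,-0.05],
    [0.87,0.54,-0.05],
    [0.87,0.54,-0.05],
  ],
  dr=[
    [0,0,0.248],
    [0,0,0.248],
    [0,0,0.248],
    [0,0,0.248],
    [0,0,0.248],
    [0,0,0.248],
    [0,0,0.248],
    [0,0,0.248],
    [0,0,0.248],
    [0,0,0.248],
  ],
  claw=[1,1,1,1,1,1,1,1,1,1],
)

```text
time_s: 2.35
tcp_pos: [0.5595, 0.2007, 0.2514]
eef_rot: [180.0, -0.0, -112.5]
contact_force: [0.1, 0.1, -0.6]
gripper_width: 0.0877
gripper_force: 0.0
```

```bash
cat >> h.py <<'E'
from scipy.optimize import least_squares
def rolls(c,s,zmin,zmax,seeds,rad):
    P=cloud(c,s);m=(P[...,2]>zmin)&(P[...,2]<zmax);Q=P[m];out=[]
    for sd in seeds:
        p=np.array(sd,float)
        for _ in range(4):
            k=Q[np.hypot(*(Q[:,:2]-p).T)<rad+.003]
            if len(k)<4: break
            p=cv2.minEnclosingCircle(k[:,:2].astype(np.float32)) if 0 else k[:,:2].mean(0)
        out.append([*p,len(k),np.median(k[:,2]) if len(k) else 0])
    return np.array(out)
E
cat > look.py <<'E'
from h import *
import sys
s=r.get_state();c=r.capture('wrist');save(c,sys.argv[1]+'.png');np.savez(sys.argv[1]+'.npz',**c)
import pickle;pickle.dump((s,c),open(sys.argv[1]+'.pkl','wb'))
if sys.argv[2]=='w':
    for n in['roll_blue','roll_yellow','roll_green','roll_black']:
        for q in r.regions_of(n,'wrist')[:2]:
            e=q['extent'];print(n,round(q['conf'],2),np.round(e),onplane(c,[(e[0]+e[2]-1)/2,(e[1]+e[3]-1)/2],.041,s)[0].round(4))
    print(rolls(c,s,.034,.048,[[.602,.289],[.578,.228],[.552,.168],[.525,.104]],.028).round(4))
else:
    print(rolls(c,s,.026,.046,[[.523,-.077],[.519,-.146],[.515,-.213],[.511,-.28]],.012).round(4))
    print(rolls(c,s,.013,.022,[[.523,-.077],[.519,-.146],[.515,-.213],[.511,-.28]],.032).round(4))
E
python3 look.py w1 w && cp w1.png pics/ 2>/dev/null; ls pics
```

```text
roll_blue 0.85 [293. 224. 336. 271.] [0.6044 0.2858 0.041 ]
roll_yellow 0.96 [290. 179. 334. 228.] [0.5835 0.2281 0.041 ]
roll_green 0.88 [295. 121. 340. 167.] [0.5487 0.162  0.041 ]
roll_black 0.94 [292.  61. 339. 112.] [0.5262 0.1023 0.041 ]
[[6.046e-01 2.874e-01 1.133e+03 4.110e-02]
 [5.803e-01 2.269e-01 1.255e+03 4.120e-02]
 [5.517e-01 1.640e-01 1.431e+03 4.120e-02]
 [5.260e-01 1.020e-01 1.686e+03 4.120e-02]]
scene1.png
top1.png
w1.png
```

View pics/w1.png

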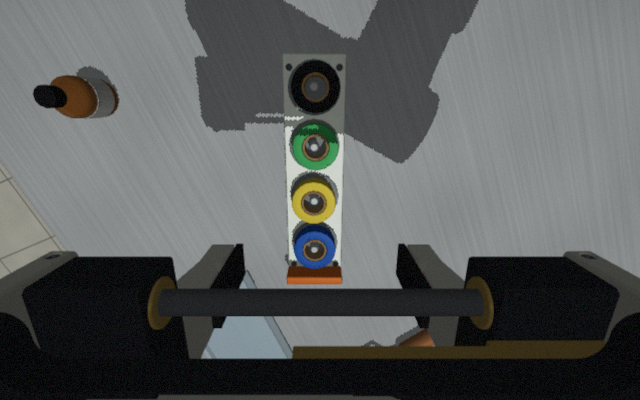

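The wrist view shows all four rolls on the white rack, black (314,86), green (314,147), yellow (314,202) and blue (314,247), and the orange stop at row 275. Heights and spacing check out. Next I look at the blue rack.

Request:
jog_arm(
  travel=[
    [0.68,-0.19,0],
    [0.68,-0.19,0],
    [0.68,-0.19,0],
    [0.68,-0.19,0],
    [0.68,-0.19,0],
    [0.68,-0.19,0],
    [0.68,-0.19,0],
    [0.68,-0.19,0],
    [0.68,-0.19,0],
    [0.68,-0.19,0],
  ],
  dr=[
    [0,0,-0.053],
    [0,0,-0.053],
    [0,0,-0.053],
    [0,0,-0.053],
    [0,0,-0.053],
    [0,0,-0.053],
    [0,0,-0.053],
    [0,0,-0.053],
    [0,0,-0.053],
    [0,0,-0.053],
  ],
  claw=[1,1,1,1,1,1,1,1,1,1],
)

```text
time_s: 3.85
tcp_pos: [0.5176, -0.148, 0.2516]
eef_rot: [-180.0, 0.0, -93.2]
contact_force: [-0.8, -0.4, 0.7]
gripper_width: 0.0874
gripper_force: 0.0
```

```bash
python3 look.py b1 b
```

```text
[[ 5.256e-01 -7.950e-02  7.700e+01  3.700e-02]
 [ 5.212e-01 -1.466e-01  8.000e+01  3.710e-02]
 [ 5.164e-01 -2.134e-01  8.000e+01  3.740e-02]
 [ 5.119e-01 -2.801e-01  1.040e+02  3.730e-02]]
[[ 5.255e-01 -7.950e-02  1.527e+03  1.630e-02]
 [ 5.211e-01 -1.467e-01  1.796e+03  1.640e-02]
 [ 5.165e-01 -2.141e-01  2.145e+03  1.640e-02]
 [ 5.121e-01 -2.815e-01  2.510e+03  1.640e-02]]
```

View pics/b1.png

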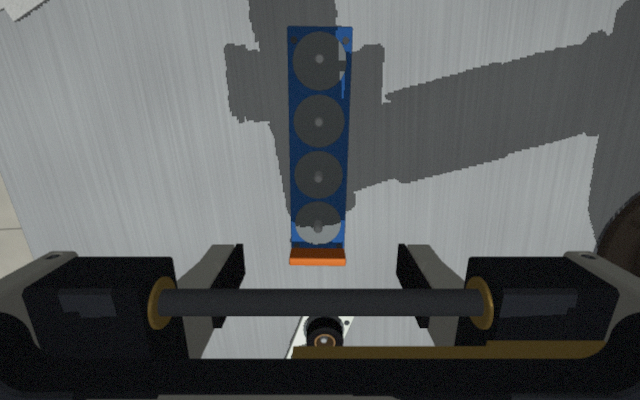

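The wrist view shows the empty blue rack, its stop at row 255 and pins at (318,228), (318,177), (319,122) and (319,60). Pin and flange heights match (37 and 16 mm).

```bash
cat >> h.py <<'E'
W=[(.6046,.2874),(.5800,.2262),(.5520,.1640),(.5258,.1020)]
B=[(.5256,-.0785),(.5211,-.1464),(.5165,-.2142),(.5120,-.2821)]
YW,YB=-112.6,-93.8
def sh(*wps):
    s=r.get_state();y=np.radians(s['eef_rot'][2]);p=np.array(s['tcp_pos'])
    for (x,yy),z,yaw in wps:
        d=np.array([x,yy,z])-p
        t=[d[0]*np.cos(y)+d[1]*np.sin(y),d[0]*np.sin(y)-d[1]*np.cos(y),-d[2]]
        print(np.round(np.array(t)/.5,3),'drz',round(-((yaw-s['eef_rot'][2]+180)%360-180)/360,4))
E
python3 - <<'E'
from h import *
sh((W[0],.13,YW),(W[0],.07,YW))
E
```

```text
[-0.88  -0.124  0.243] drz 0.0538
[-0.88  -0.124  0.363] drz 0.0538
```

Request:
jog_arm(
  travel=[
    [-0.88,-0.124,0.243],
    [-0.88,-0.124,0.243],
    [-0.88,-0.124,0.243],
    [-0.88,-0.124,0.243],
    [-0.88,-0.124,0.243],
    [-0.88,-0.124,0.243],
    [-0.88,-0.124,0.243],
    [-0.88,-0.124,0.243],
    [-0.88,-0.124,0.363],
    [-0.88,-0.124,0.363],
  ],
  dr=[
    [0,0,0.054],
    [0,0,0.054],
    [0,0,0.054],
    [0,0,0.054],
    [0,0,0.054],
    [0,0,0.054],
    [0,0,0.054],
    [0,0,0.054],
    [0,0,0.054],
    [0,0,0.054],
  ],
  claw=[1,1,1,1,1,1,1,1,1,1],
)

```text
time_s: 5.15
tcp_pos: [0.6016, 0.2847, 0.0656]
eef_rot: [179.7, -0.5, -112.8]
contact_force: [0.8, 0.2, 0.8]
gripper_width: 0.0877
gripper_force: 0.0
```

```bash
python3 - <<'E'
from h import *
sh((W[0],.045,YW),(W[0],.020,YW))
E
```

```text
[-0.007 -0.003  0.041] drz -0.0005
[-0.007 -0.003  0.091] drz -0.0005
```

Request:
jog_arm(
  travel=[
    [0,0,0.03],
    [0,0,0.06],
    [0,0,0.085],
    [0,0,0.098],
    [0,0,0.098],
    [0,0,0.098],
    [0,0,0.098],
    [0,0,0.098],
    [0,0,0.098],
    [0,0,0.098],
  ],
  dr=[
    [0,0,0],
    [0,0,0],
    [0,0,0],
    [0,0,0],
    [0,0,0],
    [0,0,0],
    [0,0,0],
    [0,0,0],
    [0,0,0],
    [0,0,0],
  ],
  claw=[1,1,1,1,1,0.5,0.5,0.5,0.5,0.5],
  newtons=15,
)

```text
time_s: 6.4
tcp_pos: [0.6049, 0.2867, 0.0213]
eef_rot: [-180.0, 0.0, -112.8]
contact_force: [0.0, 0.3, 2.2]
gripper_width: 0.0545
gripper_force: 15.0
```

```bash
python3 - <<'E'
from h import *
sh((W[0],.11,YW),(B[0],.11,YB),(B[0],.07,YB))
E
```

```text
[-0.001  0.001 -0.177] drz -0.0005
[ 0.735 -0.137 -0.177] drz -0.0527
[ 0.735 -0.137 -0.097] drz -0.0527
```

Request:
jog_arm(
  travel=[
    [0,0,-0.08],
    [0,0,-0.177],
    [0.735,-0.137,-0.177],
    [0.735,-0.137,-0.177],
    [0.735,-0.137,-0.177],
    [0.735,-0.137,-0.177],
    [0.735,-0.137,-0.177],
    [0.735,-0.137,-0.177],
    [0.735,-0.137,-0.177],
    [0.735,-0.137,-0.177],
  ],
  dr=[
    [0,0,0],
    [0,0,0],
    [0,0,-0.053],
    [0,0,-0.053],
    [0,0,-0.053],
    [0,0,-0.053],
    [0,0,-0.053],
    [0,0,-0.053],
    [0,0,-0.053],
    [0,0,-0.053],
  ],
  claw=[0.5,0.5,0.5,0.5,0.5,0.5,0.5,0.5,0.5,0.5],
)

```text
time_s: 7.65
tcp_pos: [0.5259, -0.079, 0.1097]
eef_rot: [-180.0, 0.0, -93.8]
contact_force: [0.1, 0.2, -0.3]
gripper_width: 0.0546
gripper_force: 15.0
```

```bash
python3 - <<'E'
from h import *
sh((B[0],.05,YB),(B[0],.0215,YB))
s=r.get_state();c=r.capture('wrist');save(c,'c1.png')
E
```

```text
[-0.001  0.001  0.119] drz 0.0001
[-0.001  0.001  0.176] drz 0.0001
```

View pics/c1.png

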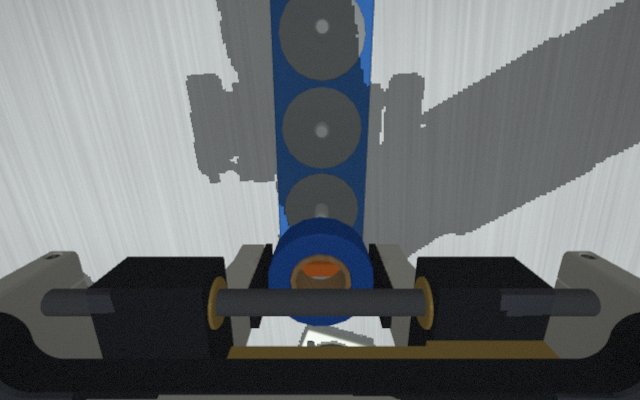

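The blue roll is held level between the pads, centred at about (321,272), above place 1.

Request:
jog_arm(
  travel=[
    [0,0,0.07],
    [0,0,0.12],
    [0,0,0.14],
    [0,0,0.155],
    [0,0,0.165],
    [0,0,0.173],
    [0,0,0.175],
    [0,0,0.175],
    [0,0,0.175],
    [0,0,0.175],
  ],
  dr=[
    [0,0,0],
    [0,0,0],
    [0,0,0],
    [0,0,0],
    [0,0,0],
    [0,0,0],
    [0,0,0],
    [0,0,0],
    [0,0,0],
    [0,0,0],
  ],
  claw=[0.5,0.5,0.5,0.5,0.5,0.5,0.5,0.5,0.5,0.5],
)

```text
time_s: 8.95
tcp_pos: [0.5258, -0.0788, 0.0222]
eef_rot: [-180.0, 0.0, -93.7]
contact_force: [-0.6, -0.5, -1.1]
gripper_width: 0.0545
gripper_force: 15.0
```

```bash
python3 - <<'E'
from h import *
print(r.get_state()['contact_force'])
sh((B[0],.11,YB),(W[1],.11,YW),(W[1],.07,YW))
E
```

```text
[-0.59713315 -0.48462549 -1.14057981]
[-0.001  0.    -0.176] drz 0.0003
[-0.616 -0.069 -0.176] drz 0.0525
[-0.616 -0.069 -0.096] drz 0.0525
```

Request:
jog_arm(
  travel=[
    [0,0,0.0015],
    [0,0,0.0015],
    [0,0,0.0015],
    [0,0,0.0015],
    [0,0,0.0015],
    [0,0,0.0015],
    [0,0,-0.05],
    [0,0,-0.176],
    [-0.15,-0.017,-0.176],
    [-0.25,-0.028,-0.176],
  ],
  dr=[
    [0,0,0],
    [0,0,0],
    [0,0,0],
    [0,0,0],
    [0,0,0],
    [0,0,0],
    [0,0,0],
    [0,0,0],
    [0,0,0.02],
    [0,0,0.04],
  ],
  claw=[0.5,1,1,1,1,1,1,1,1,1],
)

```text
time_s: 10.2
tcp_pos: [0.5483, 0.0454, 0.1114]
eef_rot: [-179.9, 0.1, -108.5]
contact_force: [1.4, -0.4, -0.3]
gripper_width: 0.0874
gripper_force: 0.0
```

```bash
python3 - <<'E'
from h import *
s=r.get_state();print(s['qd'])
sh((W[1],.11,YW),(W[1],.07,YW))
c=r.capture('wrist')
c=r.capture('top');save({'pixels':cv2.resize(c['pixels'][190:270,190:440],None,fx=3,fy=3)},'t2.png')
E
```

```text
[ 4.86471008e+01  9.97895968e+00  1.22472032e+01  8.64741155e-02
 -3.51727882e+00 -1.04654276e+02]
[-0.363  0.054  0.003] drz 0.0115
[-0.363  0.054  0.083] drz 0.0115
```

View pics/t2.png

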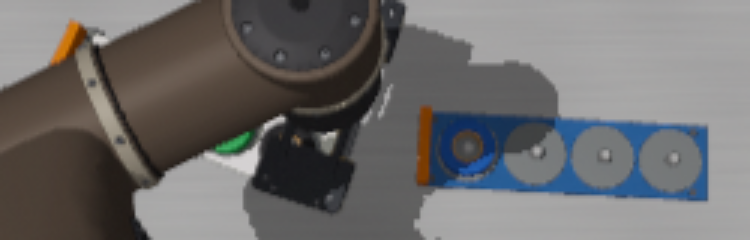

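The blue roll sits on place 1, at (467,148) in the crop. The arm has settled, so I recompute.

```bash
python3 - <<'E'
from h import *
sh((W[1],.11,YW),(W[1],.07,YW),(W[1],.0205,YW))
E
```

```text
[-0.356  0.052  0.001] drz 0.0125
[-0.356  0.052  0.081] drz 0.0125
[-0.356  0.052  0.18 ] drz 0.0125
```

Request:
jog_arm(
  travel=[
    [-0.356,0.052,0],
    [-0.356,0.052,0],
    [-0.356,0.052,0],
    [-0.356,0.052,0],
    [-0.356,0.052,0.08],
    [-0.356,0.052,0.13],
    [-0.356,0.052,0.16],
    [-0.356,0.052,0.179],
    [-0.356,0.052,0.179],
    [-0.356,0.052,0.179],
  ],
  dr=[
    [0,0,0.0125],
    [0,0,0.0125],
    [0,0,0.0125],
    [0,0,0.0125],
    [0,0,0.0125],
    [0,0,0.0125],
    [0,0,0.0125],
    [0,0,0.0125],
    [0,0,0.0125],
    [0,0,0.0125],
  ],
  claw=[1,1,1,1,1,1,1,1,1,1],
)

```text
time_s: 11.55
tcp_pos: [0.5787, 0.2218, 0.0215]
eef_rot: [-180.0, 0.1, -112.6]
contact_force: [0.1, -0.2, -0.1]
gripper_width: 0.0871
gripper_force: 0.0
```

```bash
python3 - <<'E'
from h import *
sh((W[1],.0205,YW),(W[1],.11,YW),(B[1],.11,YB))
E
```

```text
[-0.009  0.001  0.002] drz 0.0
[-0.009  0.001 -0.177] drz 0.0
[ 0.724 -0.176 -0.177] drz -0.0522
```

Request:
jog_arm(
  travel=[
    [-0.009,0,0.001],
    [-0.009,0,0.001],
    [-0.009,0,0.001],
    [-0.009,0,0.001],
    [-0.009,0,0.001],
    [-0.009,0,0.001],
    [-0.009,0,0.001],
    [-0.009,0,-0.06],
    [-0.009,0,-0.177],
    [-0.009,0,-0.177],
  ],
  dr=[
    [0,0,0],
    [0,0,0],
    [0,0,0],
    [0,0,0],
    [0,0,0],
    [0,0,0],
    [0,0,0],
    [0,0,0],
    [0,0,0],
    [0,0,0],
  ],
  claw=[1,1,0.5,0.5,0.5,0.5,0.5,0.5,0.5,0.5],
  newtons=15,
)

```text
time_s: 12.8
tcp_pos: [0.5827, 0.2274, 0.1142]
eef_rot: [-179.7, 0.4, -112.5]
contact_force: [-0.7, 0.5, -1.5]
gripper_width: 0.055
gripper_force: 14.9
```

```bash
python3 - <<'E'
from h import *
sh((B[1],.11,YB),(B[1],.022,YB))
E
```

```text
[ 0.738 -0.173  0.008] drz -0.0521
[ 0.738 -0.173  0.184] drz -0.0521
```

Request:
jog_arm(
  travel=[
    [0.733,-0.176,0],
    [0.733,-0.176,0],
    [0.733,-0.176,0],
    [0.733,-0.176,0],
    [0.733,-0.176,0],
    [0.733,-0.176,0],
    [0.733,-0.176,0],
    [0.733,-0.176,0],
    [0.733,-0.176,0],
    [0.733,-0.176,0],
  ],
  dr=[
    [0,0,-0.052],
    [0,0,-0.052],
    [0,0,-0.052],
    [0,0,-0.052],
    [0,0,-0.052],
    [0,0,-0.052],
    [0,0,-0.052],
    [0,0,-0.052],
    [0,0,-0.052],
    [0,0,-0.052],
  ],
  claw=[0.5,0.5,0.5,0.5,0.5,0.5,0.5,0.5,0.5,0.5],
)

```text
time_s: 14.05
tcp_pos: [0.5207, -0.1453, 0.109]
eef_rot: [180.0, 0.0, -93.8]
contact_force: [0.8, -0.2, -1.4]
gripper_width: 0.0554
gripper_force: 14.9
```

```bash
python3 - <<'E'
from h import *
sh((B[1],.11,YB),(B[1],.0218,YB))
E
```

```text
[ 0.002 -0.001 -0.002] drz 0.0001
[ 0.002 -0.001  0.174] drz 0.0001
```

Request:
jog_arm(
  travel=[
    [0.002,0,0.07],
    [0.002,0,0.12],
    [0.002,0,0.14],
    [0.002,0,0.155],
    [0.002,0,0.165],
    [0.002,0,0.172],
    [0.002,0,0.174],
    [0.002,0,0.174],
    [0.002,0,0.174],
    [0.002,0,0.174],
  ],
  dr=[
    [0,0,0],
    [0,0,0],
    [0,0,0],
    [0,0,0],
    [0,0,0],
    [0,0,0],
    [0,0,0],
    [0,0,0],
    [0,0,0],
    [0,0,0],
  ],
  claw=[0.5,0.5,0.5,0.5,0.5,0.5,0.5,0.5,0.5,0.5],
)

```text
time_s: 15.3
tcp_pos: [0.5204, -0.1475, 0.0222]
eef_rot: [-180.0, 0.0, -93.9]
contact_force: [0.5, -0.3, -1.3]
gripper_width: 0.0556
gripper_force: 14.9
```

```bash
python3 - <<'E'
from h import *
sh((B[1],.0212,YB),(W[2],.11,YW),(W[2],.0205,YW))
E
```

```text
[-0.002 -0.001  0.002] drz -0.0002
[-0.626 -0.021 -0.176] drz 0.052
[-0.626 -0.021  0.003] drz 0.052
```

Request:
jog_arm(
  travel=[
    [0,0,0.0015],
    [0,0,0.0015],
    [0,0,0.0015],
    [0,0,0.0015],
    [0,0,0.0015],
    [0,0,0.0015],
    [0,0,-0.06],
    [0,0,-0.176],
    [-0.12,0,-0.176],
    [-0.24,0,-0.176],
  ],
  dr=[
    [0,0,0],
    [0,0,0],
    [0,0,0],
    [0,0,0],
    [0,0,0],
    [0,0,0],
    [0,0,0],
    [0,0,0],
    [0,0,0],
    [0,0,0],
  ],
  claw=[0.5,1,1,1,1,1,1,1,1,1],
)

```text
time_s: 16.55
tcp_pos: [0.5288, -0.0268, 0.1111]
eef_rot: [-179.9, 0.1, -94.0]
contact_force: [1.1, 0.2, -0.2]
gripper_width: 0.0878
gripper_force: 0.0
```

Request:
jog_arm(
  travel=[
    [-0.386,-0.021,0],
    [-0.386,-0.021,0],
    [-0.386,-0.021,0],
    [-0.386,-0.021,0],
    [-0.386,-0.021,0.08],
    [-0.386,-0.021,0.13],
    [-0.386,-0.021,0.16],
    [-0.386,-0.021,0.178],
    [-0.386,-0.021,0.178],
    [-0.386,-0.021,0.178],
  ],
  dr=[
    [0,0,0.052],
    [0,0,0.052],
    [0,0,0.052],
    [0,0,0.052],
    [0,0,0.052],
    [0,0,0.052],
    [0,0,0.052],
    [0,0,0.052],
    [0,0,0.052],
    [0,0,0.052],
  ],
  claw=[1,1,1,1,1,1,1,1,1,1],
)

```text
time_s: 17.8
tcp_pos: [0.5525, 0.1643, 0.0219]
eef_rot: [-180.0, 0.1, -112.6]
contact_force: [-0.0, 0.5, -0.5]
gripper_width: 0.0877
gripper_force: 0.0
```

```bash
python3 - <<'E'
from h import *
sh((W[2],.0205,YW),(W[2],.11,YW),(B[2],.11,YB))
E
```

```text
[0.001 0.001 0.003] drz 0.0
[ 0.001  0.001 -0.176] drz 0.0
[ 0.727 -0.225 -0.176] drz -0.0522
```

Close and lift, then carry to place 3.

Request:
jog_arm(
  travel=[
    [0,0,0.001],
    [0,0,0.001],
    [0,0,0.001],
    [0,0,0.001],
    [0,0,0.001],
    [0,0,0.001],
    [0,0,0.001],
    [0,0,-0.06],
    [0,0,-0.176],
    [0,0,-0.176],
  ],
  dr=[
    [0,0,0],
    [0,0,0],
    [0,0,0],
    [0,0,0],
    [0,0,0],
    [0,0,0],
    [0,0,0],
    [0,0,0],
    [0,0,0],
    [0,0,0],
  ],
  claw=[1,0.5,0.5,0.5,0.5,0.5,0.5,0.5,0.5,0.5],
  newtons=15,
)

```text
time_s: 19.05
tcp_pos: [0.5547, 0.1656, 0.1137]
eef_rot: [-179.7, 0.4, -112.5]
contact_force: [0.5, -0.6, -0.8]
gripper_width: 0.0558
gripper_force: 15.0
```

Request:
jog_arm(
  travel=[
    [0.727,-0.225,0],
    [0.727,-0.225,0],
    [0.727,-0.225,0],
    [0.727,-0.225,0],
    [0.727,-0.225,0],
    [0.727,-0.225,0],
    [0.727,-0.225,0],
    [0.727,-0.225,0],
    [0.727,-0.225,0],
    [0.727,-0.225,0],
  ],
  dr=[
    [0,0,-0.052],
    [0,0,-0.052],
    [0,0,-0.052],
    [0,0,-0.052],
    [0,0,-0.052],
    [0,0,-0.052],
    [0,0,-0.052],
    [0,0,-0.052],
    [0,0,-0.052],
    [0,0,-0.052],
  ],
  claw=[0.5,0.5,0.5,0.5,0.5,0.5,0.5,0.5,0.5,0.5],
)

```text
time_s: 20.3
tcp_pos: [0.5165, -0.2135, 0.1091]
eef_rot: [-180.0, 0.0, -93.8]
contact_force: [0.7, 1.0, -0.5]
gripper_width: 0.0558
gripper_force: 15.0
```

```bash
python3 - <<'E'
from h import *
sh((B[2],.11,YB),(B[2],.0220,YB))
c=r.capture('wrist');save(c,'c3.png')
E
```

```text
[ 0.001 -0.    -0.002] drz 0.0001
[ 0.001 -0.     0.174] drz 0.0001
```

View pics/c3.png

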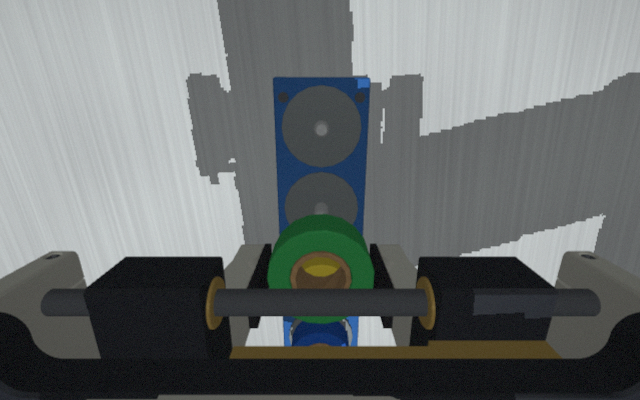

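The green roll is held level at (321,268). The two free flanges (places 3 and 4) are at (321,208) and (321,128), with yellow and blue behind it.

Request:
jog_arm(
  travel=[
    [0,0,0.07],
    [0,0,0.12],
    [0,0,0.14],
    [0,0,0.155],
    [0,0,0.165],
    [0,0,0.172],
    [0,0,0.174],
    [0,0,0.174],
    [0,0,0.174],
    [0,0,0.174],
  ],
  dr=[
    [0,0,0],
    [0,0,0],
    [0,0,0],
    [0,0,0],
    [0,0,0],
    [0,0,0],
    [0,0,0],
    [0,0,0],
    [0,0,0],
    [0,0,0],
  ],
  claw=[0.5,0.5,0.5,0.5,0.5,0.5,0.5,0.5,0.5,0.5],
)

```text
time_s: 21.6
tcp_pos: [0.5162, -0.2147, 0.0222]
eef_rot: [-180.0, -0.0, -93.9]
contact_force: [0.1, 0.2, -1.0]
gripper_width: 0.0556
gripper_force: 15.0
```

```bash
python3 - <<'E'
from h import *
sh((B[2],.0214,YB),(W[3],.11,YW),(W[3],.0205,YW))
E
```

```text
[-0.001 -0.001  0.002] drz -0.0002
[-0.633  0.024 -0.176] drz 0.052
[-0.633  0.024  0.003] drz 0.052
```

Request:
jog_arm(
  travel=[
    [0,0,0.0015],
    [0,0,0.0015],
    [0,0,0.0015],
    [0,0,0.0015],
    [0,0,0.0015],
    [0,0,0.0015],
    [0,0,-0.06],
    [0,0,-0.176],
    [-0.12,0,-0.176],
    [-0.24,0,-0.176],
  ],
  dr=[
    [0,0,0],
    [0,0,0],
    [0,0,0],
    [0,0,0],
    [0,0,0],
    [0,0,0],
    [0,0,0],
    [0,0,0],
    [0,0,0],
    [0,0,0],
  ],
  claw=[0.5,1,1,1,1,1,1,1,1,1],
)

```text
time_s: 22.85
tcp_pos: [0.5245, -0.0941, 0.111]
eef_rot: [-179.9, 0.0, -94.0]
contact_force: [1.1, 0.3, -0.6]
gripper_width: 0.0875
gripper_force: 0.0
```

Request:
jog_arm(
  travel=[
    [-0.393,0.024,0],
    [-0.393,0.024,0],
    [-0.393,0.024,0],
    [-0.393,0.024,0],
    [-0.393,0.024,0.08],
    [-0.393,0.024,0.13],
    [-0.393,0.024,0.16],
    [-0.393,0.024,0.178],
    [-0.393,0.024,0.178],
    [-0.393,0.024,0.178],
  ],
  dr=[
    [0,0,0.052],
    [0,0,0.052],
    [0,0,0.052],
    [0,0,0.052],
    [0,0,0.052],
    [0,0,0.052],
    [0,0,0.052],
    [0,0,0.052],
    [0,0,0.052],
    [0,0,0.052],
  ],
  claw=[1,1,1,1,1,1,1,1,1,1],
)

```text
time_s: 24.1
tcp_pos: [0.5261, 0.102, 0.0218]
eef_rot: [-180.0, 0.1, -112.6]
contact_force: [0.1, 0.8, 0.2]
gripper_width: 0.0877
gripper_force: 0.0
```

```bash
python3 - <<'E'
from h import *
sh((W[3],.0205,YW),(W[3],.11,YW),(B[3],.11,YB))
E
```

```text
[0.    0.001 0.003] drz 0.0
[ 0.     0.001 -0.176] drz 0.0
[ 0.72  -0.269 -0.176] drz -0.0522
```

Request:
jog_arm(
  travel=[
    [0,0,0.001],
    [0,0,0.001],
    [0,0,0.001],
    [0,0,0.001],
    [0,0,0.001],
    [0,0,0.001],
    [0,0,0.001],
    [0,0,-0.06],
    [0,0,-0.176],
    [0,0,-0.176],
  ],
  dr=[
    [0,0,0],
    [0,0,0],
    [0,0,0],
    [0,0,0],
    [0,0,0],
    [0,0,0],
    [0,0,0],
    [0,0,0],
    [0,0,0],
    [0,0,0],
  ],
  claw=[1,0.5,0.5,0.5,0.5,0.5,0.5,0.5,0.5,0.5],
  newtons=15,
)

```text
time_s: 25.35
tcp_pos: [0.5283, 0.1032, 0.1134]
eef_rot: [-179.7, 0.3, -112.6]
contact_force: [0.1, 0.6, -0.9]
gripper_width: 0.0562
gripper_force: 15.0
```

Request:
jog_arm(
  travel=[
    [0.72,-0.269,0],
    [0.72,-0.269,0],
    [0.72,-0.269,0],
    [0.72,-0.269,0],
    [0.72,-0.269,0],
    [0.72,-0.269,0],
    [0.72,-0.269,0],
    [0.72,-0.269,0],
    [0.72,-0.269,0],
    [0.72,-0.269,0],
  ],
  dr=[
    [0,0,-0.052],
    [0,0,-0.052],
    [0,0,-0.052],
    [0,0,-0.052],
    [0,0,-0.052],
    [0,0,-0.052],
    [0,0,-0.052],
    [0,0,-0.052],
    [0,0,-0.052],
    [0,0,-0.052],
  ],
  claw=[0.5,0.5,0.5,0.5,0.5,0.5,0.5,0.5,0.5,0.5],
)

```text
time_s: 26.6
tcp_pos: [0.5116, -0.281, 0.1091]
eef_rot: [-180.0, 0.0, -93.8]
contact_force: [0.3, 0.3, -0.4]
gripper_width: 0.0562
gripper_force: 15.0
```

```bash
python3 - <<'E'
from h import *
sh((B[3],.11,YB),(B[3],.0220,YB))
E
```

```text
[ 0.002 -0.001 -0.002] drz 0.0001
[ 0.002 -0.001  0.174] drz 0.0001
```

Request:
jog_arm(
  travel=[
    [0.001,0,0.07],
    [0.001,0,0.12],
    [0.001,0,0.14],
    [0.001,0,0.155],
    [0.001,0,0.165],
    [0.001,0,0.172],
    [0.001,0,0.174],
    [0.001,0,0.174],
    [0.001,0,0.174],
    [0.001,0,0.174],
  ],
  dr=[
    [0,0,0],
    [0,0,0],
    [0,0,0],
    [0,0,0],
    [0,0,0],
    [0,0,0],
    [0,0,0],
    [0,0,0],
    [0,0,0],
    [0,0,0],
  ],
  claw=[0.5,0.5,0.5,0.5,0.5,0.5,0.5,0.5,0.5,0.5],
)

```text
time_s: 27.85
tcp_pos: [0.5114, -0.2827, 0.0222]
eef_rot: [-180.0, -0.0, -93.9]
contact_force: [-0.0, 0.4, -0.6]
gripper_width: 0.0562
gripper_force: 15.0
```

Release and raise high, to about 0.25 m, moved back over the row for a last look.

Request:
jog_arm(
  travel=[
    [0,0,0.0015],
    [0,0,0.0015],
    [0,0,0.0015],
    [0,0,0.0015],
    [0,0,0.0015],
    [0,0,0.0015],
    [0,0,-0.06],
    [0,0,-0.176],
    [0,0,-0.3],
    [0,0,-0.46],
  ],
  dr=[
    [0,0,0],
    [0,0,0],
    [0,0,0],
    [0,0,0],
    [0,0,0],
    [0,0,0],
    [0,0,0],
    [0,0,0],
    [0,0,0],
    [0,0,0],
  ],
  claw=[0.5,1,1,1,1,1,1,1,1,1],
)

```text
time_s: 29.1
tcp_pos: [0.5109, -0.2826, 0.2367]
eef_rot: [-180.0, -0.0, -93.9]
contact_force: [1.5, -0.9, -0.6]
gripper_width: 0.0876
gripper_force: 0.0
```

Request:
jog_arm(
  travel=[
    [-0.26,0,0],
    [-0.26,0,0],
    [-0.26,0,0],
    [-0.26,0,0],
    [-0.26,0,0],
    [-0.26,0,0],
    [-0.26,0,0],
    [-0.26,0,0],
    [-0.26,0,0],
    [-0.26,0,0],
  ],
  dr=[
    [0,0,0],
    [0,0,0],
    [0,0,0],
    [0,0,0],
    [0,0,0],
    [0,0,0],
    [0,0,0],
    [0,0,0],
    [0,0,0],
    [0,0,0],
  ],
  claw=[1,1,1,1,1,1,1,1,1,1],
)

```text
time_s: 30.35
tcp_pos: [0.5201, -0.153, 0.2346]
eef_rot: [-180.0, -0.0, -93.9]
contact_force: [-0.1, 0.0, -0.2]
gripper_width: 0.0877
gripper_force: 0.0
```

```bash
python3 - <<'E'
from h import *
s=r.get_state();c=r.capture('wrist');save(c,'end.png')
print(rolls(c,s,.032,.060,B,.028).round(4))
P=cloud(c,s)
for b in B:
    k=P[(np.hypot(P[...,0]-b[0],P[...,1]-b[1])<.028)&(P[...,2]>.03)];print(np.percentile(k[:,2],[5,50,95]).round(4))
E
```

```text
[[ 5.260e-01 -7.870e-02  1.309e+03  4.110e-02]
 [ 5.208e-01 -1.463e-01  1.469e+03  4.120e-02]
 [ 5.166e-01 -2.149e-01  1.666e+03  4.120e-02]
 [ 5.119e-01 -2.822e-01  2.025e+03  4.120e-02]]
[0.0329 0.0411 0.0424]
[0.0352 0.0412 0.0425]
[0.0393 0.042  0.3933]
[0.0374 0.0412 0.0426]
```

View pics/end.png

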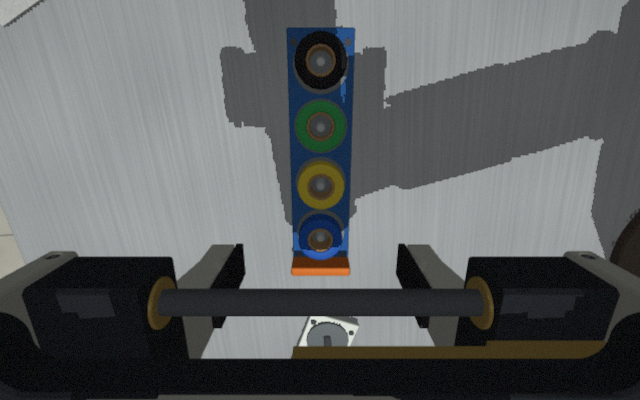

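The last picture shows, counting from the orange stop (row 265), blue (320,238), yellow (320,186), green (320,127) and black (320,60). All lie flat at 41 mm with pins through the holes.

```bash
python3 -c "
from plant import r
print(r.close_job())"
```

```text
the job is handed in; nothing more can be done
None
```

The four rolls are on the blue rack in their original order (blue, yellow, green, black from the orange stop), lying flat on their flanges; the job was handed in after about 30 s, and the arm never went near the bottle, mouse or hand roller.

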